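Pop the caddy lid and push it open

TASK

Open the food-waste caddy so that scraps can be scraped in: press down its orange release tab with the fingertips until the lid springs up, let the tab go, then push the lid over backwards until it is fully open against its stop and stays there. Only touch, press and push: do not lift the caddy or shove it along the worktop, and leave the mug, the spice jar and the oil bottle where they stand. Finish clear of everything.

Things in the scene. Friction and masses are not known exactly. Their poses are not given: they have to be found in the camera images.
- caddy: Food-waste caddy: off-white open-topped bin 130 mm deep (its x) by 170 mm wide (its y), rim 116 mm high, with a flat dark-green lid and an orange tab at the front; loose, heavy weighted foot, about 3.7 kg. Origin: centre of its underside, on the worktop. Its -x side is the front (tab), turned towards the robot; +x side the back (hinge); z up.
- lid (a joint): Hinge of the lid, rad: 0 shut and latched (up to 0.02 of play); grows as the lid opens up and back about the caddy's y axis; 1.9 is the stop (leaning back past upright). When the tab frees it, a spring lifts the lid within about half a second to about 0.68 rad (0.6 to 0.75), front edge about 0.2 m above the worktop; from there it stays wherever it is left (light friction) and needs under 1 N at its front edge to push on.
- lid_hinge (a point): Point on the lid's hinge line, middle of the caddy's back rim: 68 mm behind the caddy's centre (its +x) and 118 mm above the worktop.
- lid_edge (a point): Middle of the underside of the lid's front edge; 135 mm from the hinge line; moves with the lid. The lid is 8 mm thick and 170 mm wide; a lip 34 mm wide projects 7 mm beyond the edge at its middle.
- tab (a joint): Rocking release tab, rad: 0 at rest, grows as the outer pad is pressed down, 0.30 at its stop; frees the lid at about 0.17; springs back when let go. At the pad point it takes about 1.5 N to start, 3 N to free the lid, 4 N at the stop, over 9 mm of downward travel.
- tab_pad (a point): Pressing point on top of the flat orange pad in front of the caddy, 111 mm in front of the caddy's centre (its -x) and 104.5 mm above the worktop at rest. The pad is 44 mm wide (caddy y) and reaches 17 mm further out and about 25 mm further in from this point, to a small upright orange catch 30 mm behind it that stands to 131 mm above the worktop.
- mug_mid (a point): White mug, 82 x 112 x 94 mm, standing beside the caddy, to be left alone; point on the mug half-way up, 47 mm above the worktop.
- green_jar_mid (a point): Spice jar with dark-green contents and black cap, 40 mm wide, 128 mm tall, standing beside the caddy, to be left alone; point at its centre, 64 mm up.
- oil_bottle_mid (a point): Small oil bottle, yellow-green with yellow cap, 40 mm wide, 146 mm tall, standing beside the caddy, to be left alone; point at its centre, 73 mm up.

How it is judged:
On the way, in this order (a step that is already met when the one before it is completed fails the run):
1. the fingers press the tab down at least 0.10 rad (value of joint tab above 0.1 rad and contact force between the fingers and tab above 0.3 N).
2. the lid has sprung up, at least 0.25 rad, not yet fully open (value of joint lid between 0.25 and 1.2 rad), for 0.1 s.
At the end, for the whole second after the job is handed in: The lid stands still, open beyond 1.75 rad (stop at 1.9); the tab is let go (below 0.05 rad); the caddy stands flat, at rest, within 30 mm of where it stood; mug, jar and bottle are within 20 mm of where they stood (value of joint lid above 1.75 rad and velocity of joint lid between -0.05 and 0.05 rad/s and value of joint tab below 0.05 rad and distance of caddy from where it was at the start of the episode below 0.03 m and angle between caddy's own z axis and vertical below 0.03 rad and linear speed of caddy below 0.02 m/s and distance of each of mug_mid, green_jar_mid, oil_bottle_mid from where it was at the start of the episode below 0.02 m); the robot touches nothing.
It fails at once if the caddy is lifted or tipped (12 mm, 0.15 rad) (height (world z) of caddy above 0.012 m or angle between caddy's own z axis and vertical above 0.15 rad).
It fails at once if the caddy is shoved more than 30 mm (distance of caddy from where it was at the start of the episode above 0.03 m).
It fails at once if the mug is moved more than 20 mm (distance of mug_mid from where it was at the start of the episode above 0.02 m).
It fails at once if the spice jar is moved more than 20 mm (distance of green_jar_mid from where it was at the start of the episode above 0.02 m).
It fails at once if the oil bottle is moved more than 20 mm (distance of oil_bottle_mid from where it was at the start of the episode above 0.02 m).
It also fails if it takes over 45 s, if anything falls off the work surface, if the arm or the gripper's body presses on something with over 40 N, if the wrist force passes 120 N, or if a joint passes its speed limit or range.

ROBOT

A 6-joint arm with a two-finger parallel gripper is mounted at the origin on a cart in front of the work surface, level with it; the furniture and walls round the work are solid. World frame = base frame: x ahead of the robot, y to its left, z up, the work surface at z = 0. Lengths are in m, angles in rad, forces in N, time in s.
With the tool pointing down it reaches from about 0.275 to 0.825 m from the base axis. Payload 5.2 kg.
Tool frame: the origin (TCP) lies midway between the tips of the shut fingers; the grasp point (between the pads) lies 19 mm behind it; z points along the fingers, y is the direction in which the jaws open and shut (so a half turn about z gives the same grasp; the last joint's range is limited). The gripper opens to 93 mm and grips with 3 to 60 N. Pads are 15 mm wide; open, the fingers measure 128 mm over their backs; the gripper's body (75 mm by 188 mm) begins 65 mm behind the grasp point.
Start: joints at [-1.307, 0.259, 1.535, -0, 1.348, -0.203], TCP at [0.248, -0.491, 0.187] pointing down, gripper open.
Joint ranges: [-3.14, 3.14], [-0.91, 2.08], [0.19, 2.58], [-1.22, 4.36], [0.22, 2.71], [-3.12, 3.12]. Speed limits (rad/s): [2.57, 2.57, 3.14, 3.14, 3.14, 3.14].

INTERFACE

Orientations are given as a unit quaternion [x, y, z, w].
In Python, from cell import r, imaging gives the robot as it stands.
- The arm moves only by the tool drive_tool, never from a script. Its argument "steps" is one flat list of numbers, 7 for each row, row after row: the shift along the tool's x, y, z in m, then the turn, a rotation vector about the tool's x, y, z in degrees, then the opening, from -1 (shut) to 1 (fully open), so that 0 is half open. In form: [x, y, z, wx, wy, wz, gripper, x, y, z, wx, wy, wz, gripper, ...]. A call has 1 to 12 rows; each row is the pose to reach, as a shift and turn from the pose commanded when the call began, along the tool's axes at that moment; what a row does not reach only later rows make up. A row lasts 1/10 s, in which the tool goes at most 50 mm and 8.59 degrees, less where a joint would pass 70% of its speed; a pose out of reach is approached as far as the arm can. A call with a gripper value outside its range is refused whole. The fingers move at their own pace and stop on an object; the grip force is fixed at half the most. Time passes only in rows, so rows that repeat a pose let the fingers close. It gives the time, the measured TCP pose, the force and the opening at its end, in the units of the state.
- r.get_state(): the state, without advancing time (a new reading comes with each control period).
- imaging.camera(name): name is "side" or "top" or "wrist"; returns a dict with "color" (420x560x3 uint8, red, green, blue), "intrinsics" (3x3 intrinsics, pixels), "R" (3x3) and "t" (3): a world point X has camera coordinates R X + t. Camera axes: x right, y down, z forward; pixel columns grow to the right and rows downward; lengths in m; the calibration is good to about 2 mm. A picture is of the moment at which its call begins. There is no depth.
- r.hand_in(): hands the job in, once; it reports no verdict.
The state is a dict: "time": time; "joint_pos": joint angles; "dq": joint speeds; "effort": joint torques, N m; "ee_pos": TCP position; "tcp_rot": TCP orientation; "force": force on the tool from outside, world axes, zero at the start; "wrist_torque": the same for the moment, N m; "grip_width": opening from 0.0 (shut) to 1.0 (fully open).
Only numpy, scipy, OpenCV 4.12 (cv2) and the standard library are available. Lean on these libraries where they do the work, as an engineer would, in place of code of your own. Each camera call takes 0.05 s, during which the arm holds its last target.

## Working session

There is one attempt and no reset: what is moved stays moved. The work goes in short steps, Python scripts to look and compute and a tool call to move; the robot and the scene stay as the last step left them, time stands still between calls to the robot, and variables do not carry over. Pictures are saved under pics/ and viewed, and the job is handed in when it is done.

Besides the shell and the picture viewer there is one more tool, called as name(argument=value, ...) on one line, values as JSON. drive_tool: Moves the arm, as the interface text tells. Its arguments: {"type":"object","properties":{"steps":{"type":"array"}},"required":["steps"]}

```bash
mkdir -p pics; ls; python3 - <<'E'
from cell import r, imaging
import cv2,json,numpy as np
print(r.get_state())
for n in ["side","top","wrist"]:
    c=imaging.camera(n); cv2.imwrite(f"pics/{n}0.png",c["color"][:,:,::-1])
    np.savez(f"pics/{n}0.npz",**c); print(n,c["intrinsics"].tolist(),c["R"].round(4).tolist(),c["t"])
E
```

```text
pics
{'time': 0.0, 'joint_pos': array([-1.30681875e+00,  2.59315319e-01,  1.53607341e+00, -6.37829766e-06,
        1.34798010e+00, -2.02817969e-01]), 'dq': array([ 0.00070662, -0.00071358, -0.0005416 , -0.00059339,  0.00217485,
       -0.00160726]), 'effort': array([ 3.95715379e-04, -4.37309647e+01, -2.84005487e+01,  7.18190591e-02,
        4.13581508e-02, -1.47310161e-04]), 'ee_pos': array([ 0.24736651, -0.49056794,  0.18573653]), 'tcp_rot': array([ 9.72885613e-01,  2.31285096e-01, -3.02614947e-05, -8.87575796e-04]), 'force': array([0.45968931, 0.15250798, 1.46150586]), 'wrist_torque': array([-0.02969435,  0.01368428,  0.00338601]), 'grip_width': 1.0009301063961489}
side [[512.7794369461969, 0.0, 292.6300071234642], [0.0, 512.7794369461969, 199.37339880027707], [0.0, 0.0, 1.0]] [[-0.9566, -0.2909, 0.0167], [-0.1716, 0.516, -0.8392], [0.2355, -0.8057, -0.5436]] [0.56573751 0.17042493 1.03717188]
top [[488.8798561167219, 0.0, 287.24225439903825], [0.0, 488.8798561167219, 205.14943810141864], [0.0, 0.0, 1.0]] [[-0.0197, -0.9998, 0.0095], [-0.9912, 0.0183, -0.1308], [0.1305, -0.012, -0.9914]] [0.02492335 0.58812985 1.2686386 ]
wrist [[310.2386348644335, 0.0, 275.2648136366658], [0.0, 310.2386348644335, 209.71613310629408], [0.0, 0.0, 1.0]] [[0.4504, -0.8928, 0.0001], [-0.8643, -0.436, 0.2509], [-0.224, -0.1131, -0.968]] [-0.55033676 -0.02926505  0.38818873]
```

View pics/side0.png

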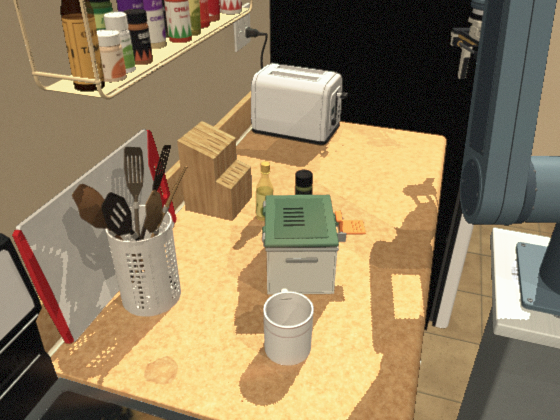

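View pics/top0.png

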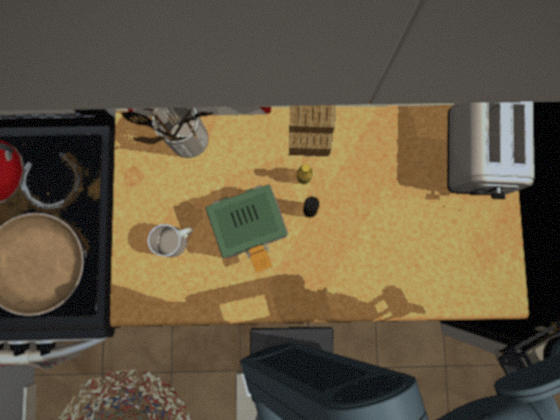

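The top view shows the lid around (247,221), the orange tab at (260,259), the mug at (167,240), the jar at (311,206) and the bottle at (304,174). I'll measure these next.

```bash
cat > h.py <<'E'
import numpy as np,cv2
def ray(c,px,z):
    K,R,t=c["intrinsics"],c["R"],c["t"]
    d=R.T@np.linalg.inv(K)@np.array([px[0],px[1],1.]); o=-R.T@t
    return o+d*(z-o[2])/d[2]
def proj(c,X):
    p=c["intrinsics"]@(c["R"]@np.asarray(X)+c["t"]); return p[:2]/p[2]
def masks(c):
    hsv=cv2.cvtColor(c["color"],cv2.COLOR_RGB2HSV)
    return cv2.inRange(hsv,(60,80,30),(90,255,255)),cv2.inRange(hsv,(5,215,170),(15,255,255))
def big(m):
    cs,_=cv2.findContours(m,cv2.RETR_EXTERNAL,cv2.CHAIN_APPROX_NONE); return max(cs,key=cv2.contourArea)
E
python3 - <<'E'
from h import *
for n in ["top","side"]:
    c=dict(np.load(f"pics/{n}0.npz")); g,o=masks(c)
    for nm,m,z in (("lid",g,.126),("tab",o,.1045)):
        try: k=big(m)
        except Exception: print(n,nm,"none"); continue
        b=cv2.boxPoints(cv2.minAreaRect(k)); print(n,nm,cv2.contourArea(k),b.round(1).tolist())
        W=np.array([ray(c,p[0],z)[:2] for p in k],np.float32)
        rr=cv2.minAreaRect(W*1000); print("  world mm",rr, cv2.boxPoints(rr).round(0).tolist())
    print(c["color"][259,260] if n=="top" else c["color"][227,350])
c=dict(np.load("pics/top0.npz"))
for nm,p,z in (("mug",(165,240),.094),("jar",(312,206),.128),("oil",(304,174),.146)): print(nm,ray(c,p,z).round(3))
im=c["color"][160:290,130:340,::-1]; cv2.imwrite("pics/topz.png",cv2.resize(im,None,fx=3.6,fy=3.6,interpolation=cv2.INTER_CUBIC))
E
```

```text
top lid 0.5 [[546.5, 365.5], [547.0, 365.0], [548.0, 366.0], [547.5, 366.5]]
  world mm ((176.495849609375, -601.9118041992188), (3.23699688911438, 1.7310785055160522), 42.93392562866211) [[175.0, -602.0], [176.0, -604.0], [178.0, -601.0], [177.0, -600.0]]
top tab none
[176 122  44]
side lid 46.5 [[93.5999984741211, 9.100000381469727], [110.80000305175781, 6.800000190734863], [111.4000015258789, 10.899999618530273], [94.19999694824219, 13.199999809265137]]
  world mm ((1886.8509521484375, -1210.394287109375), (76.00529479980469, 95.90432739257812), 34.868404388427734) [[1828.0, -1193.0], [1883.0, -1271.0], [1945.0, -1228.0], [1891.0, -1149.0]]
side tab none
[250 187  96]
mug [0.498 0.325 0.094]
jar [ 0.573 -0.047  0.128]
oil [ 0.651 -0.028  0.146]
```

View pics/topz.png

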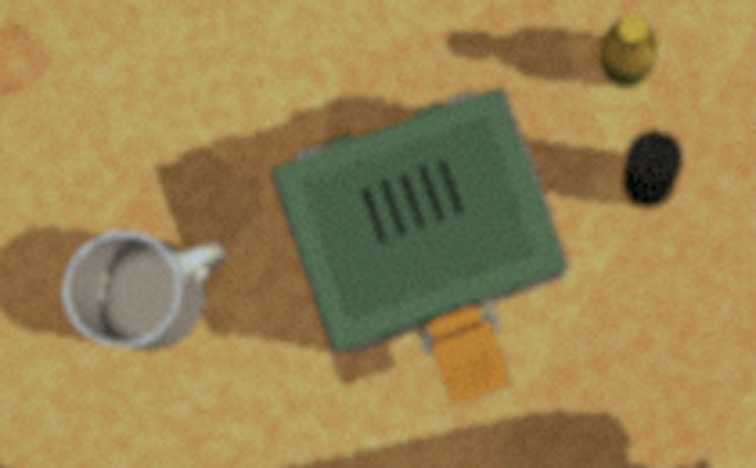

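The zoom shows the lid corners at (273,170), (502,92), (566,267) and (343,349), with the pad spanning (430,335) to (510,385). My colour thresholds missed both, so I'll sample the colours and correct them.

```bash
cat >> h.py <<'E'
def masks(c):
    hsv=cv2.cvtColor(c["color"],cv2.COLOR_RGB2HSV); h,s,v=cv2.split(hsv)
    k=np.ones((3,3),np.uint8)
    g=cv2.morphologyEx(cv2.inRange(hsv,(55,60,30),(90,255,150)),cv2.MORPH_CLOSE,k)
    o=cv2.morphologyEx(cv2.inRange(hsv,(8,185,110),(18,255,255)),cv2.MORPH_OPEN,k)
    return g,o
E
python3 - <<'E'
from h import *
for n in ["top","side"]:
    c=dict(np.load(f"pics/{n}0.npz")); 
    hsv=cv2.cvtColor(c["color"],cv2.COLOR_RGB2HSV)
    for p in ([(225,240),(262,260),(264,265),(270,205),(262,285)] if n=="top" else [(280,230),(352,227),(358,224),(380,300)]): print(p,hsv[p[1],p[0]])
    roi=np.zeros((420,560),np.uint8); roi[170:290,200:400]=255
    if n=="top": roi[:,300:]=0
    g,o=masks(c)
    for nm,m,z in (("lid",g,.126),("tab",o,.1045)):
        m=m&roi
        if not m.any(): print(n,nm,"none"); continue
        k=big(m)
        b=cv2.boxPoints(cv2.minAreaRect(k)); print(n,nm,cv2.contourArea(k),b.round(1).tolist())
        W=np.array([ray(c,p[0],z)[:2] for p in k],np.float32)
        rr=cv2.minAreaRect(W*1000); print("  world mm",rr, cv2.boxPoints(rr).round(0).tolist())
c=dict(np.load("pics/top0.npz"))
P=[(273,170),(502,92),(566,267),(343,349)]
Q=np.array([ray(c,(x/3.6+130,y/3.6+160),.126)[:2] for x,y in P]); print(Q.round(3), np.linalg.norm(Q-np.roll(Q,-1,0),axis=1), Q.mean(0))
P=[(455,402),(510,384)]
print([ray(c,(x/3.6+130,y/3.6+160),.1045)[:2].round(4) for x,y in P])
E
```

```text
(225, 240) [58 68 94]
(262, 260) [ 17 185 170]
(264, 265) [ 17 182 170]
(270, 205) [ 58  63 105]
(262, 285) [ 17 148 140]
top lid 3321.5 [[204.89999389648438, 206.3000030517578], [267.8999938964844, 183.5], [286.1000061035156, 233.89999389648438], [223.0, 256.70001220703125]]
  world mm ((542.2042236328125, 118.6380844116211), (134.07272338867188, 164.91659545898438), 18.77907943725586) [[452.0, 175.0], [505.0, 19.0], [632.0, 62.0], [579.0, 218.0]]
top tab none
(280, 230) [ 50  69 133]
(352, 227) [ 15 166 238]
(358, 224) [ 18 155 250]
(380, 300) [ 16 136 176]
side lid 34.0 [[275.0, 197.0], [289.0, 197.0], [289.0, 207.0], [275.0, 207.0]]
  world mm ((592.1512451171875, 82.37323760986328), (25.89004898071289, 39.983882904052734), 4.171994686126709) [[578.0, 101.0], [581.0, 61.0], [607.0, 63.0], [604.0, 103.0]]
side tab none
[[0.576 0.217]
 [0.627 0.058]
 [0.505 0.016]
 [0.452 0.169]] [0.16721937 0.12975405 0.16214501 0.13294447] [0.53972714 0.11535585]
[array([0.4141, 0.0946]), array([0.4257, 0.0564])]
```

Measured caddy centre is about (0.540, 0.116) with yaw about 18.9°, which puts the pad at about (0.435, 0.080). The outer pad edge, cast as a separate ray, agrees within 2 mm. The lid measures 132 x 165 mm against the stated 135 x 170. Next I'll move over the pad with the fingers shut.

drive_tool(steps=[0.033,-0.033,-0.02,0,0,0,-1,0.068,-0.068,-0.04,0,0,0,-1,0.103,-0.104,-0.054,0,0,2,-1,0.138,-0.139,-0.054,0,0,4,-1,0.173,-0.175,-0.054,0,0,6,-1,0.208,-0.21,-0.054,0,0,7.85,-1,0.243,-0.245,-0.054,0,0,7.85,-1,0.278,-0.28,-0.054,0,0,7.85,-1,0.313,-0.316,-0.054,0,0,7.85,-1,0.348,-0.351,-0.054,0,0,7.85,-1,0.383,-0.387,-0.054,0,0,7.85,-1,0.422,-0.426,-0.054,0,0,7.85,-1])

```text
time: 1.35
ee_pos: [0.4298, 0.0725, 0.2406]
tcp_rot: [0.986, 0.164, 0.0, 0.0]
force: [0.3, -0.7, 0.1]
grip_width: 0.028
```

```bash
python3 - <<'E'
from cell import r, imaging
from h import *
for n in ["side","top","wrist"]:
    c=imaging.camera(n); cv2.imwrite(f"pics/{n}1.png",c["color"][:,:,::-1]); np.savez(f"pics/{n}1.npz",**c)
    if n!="top":
        print(n,"pad proj",proj(c,[.435,.080,.1045]),"tcp",proj(c,r.get_state()["ee_pos"]))
s=r.get_state(); print(s["time"],s["ee_pos"],s["tcp_rot"],s["force"],s["joint_pos"])
c=dict(np.load("pics/top0.npz"))
for z in (.4,.6,.8): print("cabinet edge",z,ray(c,(250,105),z).round(3))
E
```

```text
side pad proj [357.12563515 224.2349314 ] tcp [365.56658085 164.4981884 ]
wrist pad proj [272.73438798 189.41184747] tcp [277.73752058 237.78010692]
1.5 [0.42957084 0.073317   0.2401742 ] [ 9.85864206e-01  1.67545686e-01 -3.75684253e-04 -2.62429528e-04] [-0.29847211  0.2763469   0.94702306] [-8.83314179e-02  1.46546262e-02  1.69099026e+00  3.19787156e-04
  1.43680777e+00  1.14574275e+00]
cabinet edge 0.4 [0.742 0.088 0.4  ]
cabinet edge 0.6 [0.673 0.075 0.6  ]
cabinet edge 0.8 [0.603 0.063 0.8  ]
```

View pics/side1.png

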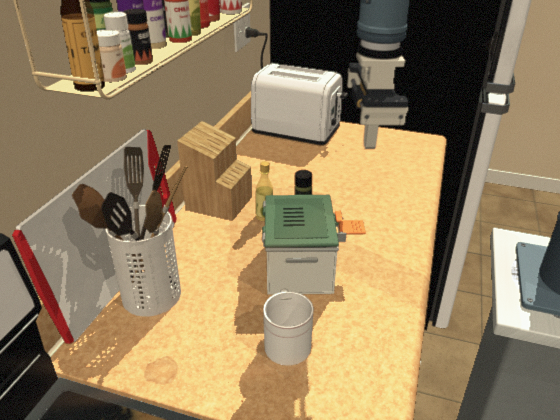

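View pics/wrist1.png

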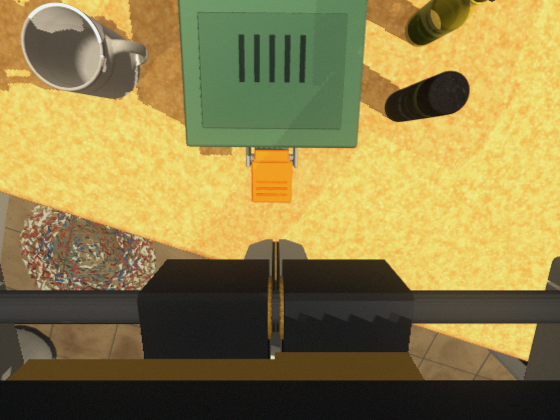

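The side view shows the fingertip at about (372,148), while the TCP projects to (366,164). I'll zoom in to check that before pressing.

```bash
python3 - <<'E'
from cell import r, imaging
from h import *
c=imaging.camera("side"); cv2.imwrite("pics/side2.png",cv2.resize(c["color"][40:250,240:440,::-1],None,fx=2.8,fy=2.8,interpolation=cv2.INTER_CUBIC))
s=r.get_state(); p=s["ee_pos"]
print(p,proj(c,p),[proj(c,p+[0,0,d]).round(0) for d in (.02,.04,.06)])
E
```

```text
[0.42933891 0.07145615 0.2401637 ] [367.24074443 162.72306321] [array([368., 153.]), array([369., 143.]), array([370., 133.])]
```

View pics/side2.png

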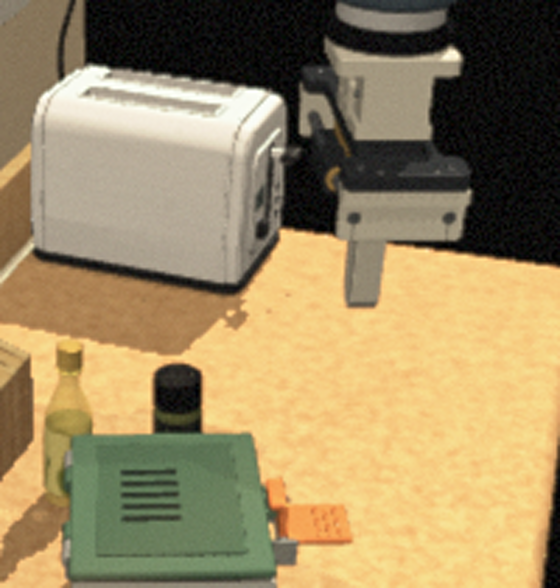

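View pics/top1.png

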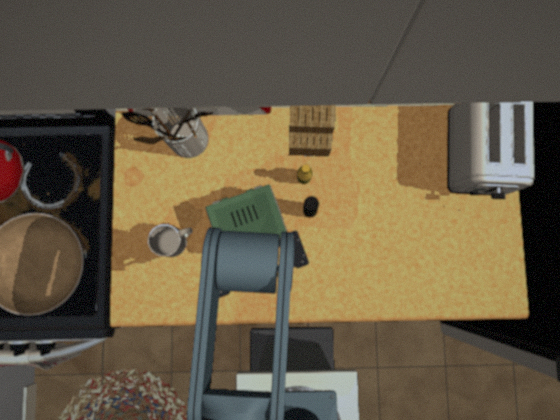

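The shut fingers' tip is at (369,149), 14 px above the projected TCP. That could be the state or the camera, so I'll test the wrist calibration on the lid and pad corners.

```bash
python3 - <<'E'
from h import *
w=dict(np.load("pics/wrist1.npz")); s=dict(np.load("pics/side1.npz")); t=dict(np.load("pics/top0.npz"))
C=np.array([.540,.116]); a=np.radians(18.9); ex=np.array([np.cos(a),np.sin(a)]); ey=np.array([-ex[1],ex[0]])
W=lambda x,y,z: np.r_[C+x*ex+y*ey,z]
pts={"frontL":W(-.067,.085,.126),"frontR":W(-.067,-.085,.126),"padL":W(-.128,.022,.1045),"padR":W(-.128,-.022,.1045),"backR":W(.068,-.085,.126),"backL":W(.068,.085,.126)}
for k,v in pts.items(): print(k,v.round(3),"wrist",proj(w,v).round(0),"side",proj(s,v).round(0),"top",proj(t,v).round(0))
for p in [(187,146),(356,147)]: print(ray(w,p,.126).round(4))
for p in [(252,202),(292,202)]: print(ray(w,p,.1045).round(4))
print("wrist cam centre",-w["R"].T@w["t"])
for nm,p,z in (("lidFrontR side",(240+272/2.8,40+573/2.8),.126),("backR?",(240+75/2.8,40+435/2.8),.126)): print(nm,p,ray(s,p,z))
E
```

```text
frontL [0.449 0.175 0.126] wrist [187. 149.] side [341. 242.] top [223. 258.]
frontR [0.504 0.014 0.126] wrist [359. 150.] side [331. 192.] top [288. 234.]
padL [0.412 0.095 0.104] wrist [253. 204.] side [367. 231.] top [256. 273.]
padR [0.426 0.054 0.104] wrist [293. 205.] side [364. 218.] top [273. 267.]
backR [0.632 0.058 0.126] wrist [370.  -5.] side [267. 193.] top [270. 184.]
backL [0.577 0.218 0.126] wrist [177.  -7.] side [266. 243.] top [205. 207.]
[0.4519 0.1752 0.126 ]
[0.5063 0.0178 0.126 ]
[0.4141 0.0969 0.1045]
[0.4288 0.0553 0.1045]
wrist cam centre [0.49559682 0.09821787 0.43770236]
lidFrontR side (337.14285714285717, 244.64285714285717) [0.45348984 0.184055   0.126     ]
backR? (266.7857142857143, 195.35714285714286) [0.62899354 0.06766301 0.126     ]
```

The wrist view agrees with my caddy pose to 2–3 mm: pad corners seen at (252,202) and (292,202), predicted (253,204) and (293,205). Only the side view's fingertip row disagrees. I'll descend part way with a lateral correction and look again before contact.

drive_tool(steps=[0.004,-0.003,0.02,0,0,0,-1,0.0075,-0.0065,0.045,0,0,0,-1,0.0075,-0.0065,0.075,0,0,0,-1,0.0075,-0.0065,0.1,0,0,0,-1,0.0075,-0.0065,0.11,0,0,0,-1,0.0075,-0.0065,0.11,0,0,0,-1])

```text
time: 2.15
ee_pos: [0.4337, 0.0775, 0.1295]
tcp_rot: [0.987, 0.163, -0.002, -0.0]
force: [-0.9, -0.7, 0.4]
grip_width: 0.005
```

```bash
python3 - <<'E'
from cell import r, imaging
from h import *
for i in range(4):
    s=r.get_state(); print(s["ee_pos"],s["force"])
    if i==0: c=imaging.camera("side"); cv2.imwrite("pics/side3.png",cv2.resize(c["color"][100:280,240:440,::-1],None,fx=2.8,fy=2.8,interpolation=cv2.INTER_CUBIC)); print(proj(c,s["ee_pos"]))
    if i==1: c=imaging.camera("wrist"); cv2.imwrite("pics/wrist3.png",c["color"][:,:,::-1]); print(proj(c,s["ee_pos"]))
    if i==2: imaging.camera("top")
E
```

```text
[0.43365027 0.07749997 0.12954406] [-0.89316826 -0.72949972  0.36657985]
[359.13073865 213.28193952]
[0.43472316 0.07774789 0.13073932] [-0.96886222 -0.27001052  0.83155052]
[273.9447988  235.85736936]
[0.43547769 0.0779442  0.1314895 ] [-0.14131987 -0.01596956  0.31006962]
[0.43582332 0.07817577 0.13182491] [-0.21390399  0.44828379 -0.02862434]
```

View pics/side3.png

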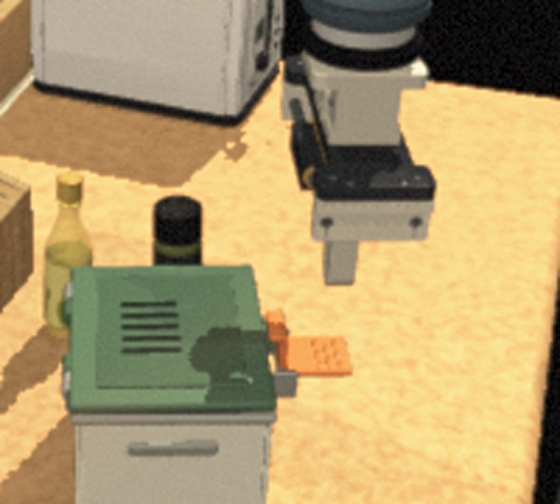

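View pics/wrist3.png

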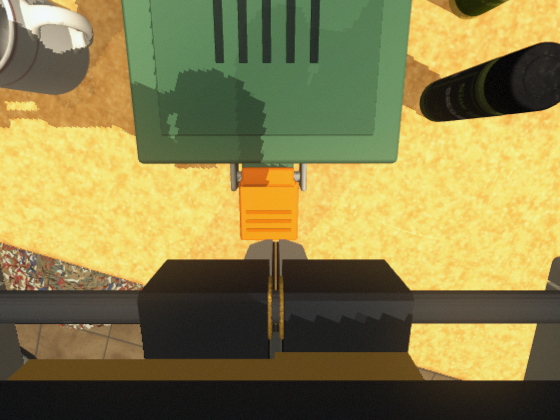

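```bash
python3 - <<'E'
from cell import r, imaging
from h import *
p=r.get_state()["ee_pos"]; w=imaging.camera("wrist"); s=imaging.camera("side")
print(r.get_state()["time"],p)
for d in (-.027,0,.015,.03): print(d,"wrist",proj(w,p+[0,0,d]).round(1),"side",proj(s,p+[0,0,d]).round(1))
for q in [(241,239),(297,239)]: print(ray(w,q,.1045).round(4))
for q in [(140,162),(398,162)]: print(ray(w,q,.126).round(4))
cv2.imwrite("pics/wrist4.png",cv2.resize(w["color"][130:290,200:350,::-1],None,fx=3.6,fy=3.6,interpolation=cv2.INTER_CUBIC))
E
```

```text
2.4 [0.43582332 0.07817577 0.13182491]
-0.027 wrist [274. 224.] side [356.9 223.5]
0 wrist [274.  235.9] side [358.1 212.3]
0.015 wrist [273.9 243.8] side [358.7 205.9]
0.03 wrist [273.9 253. ] side [359.4 199.5]
[0.4162 0.0982 0.1045]
[0.4301 0.0576 0.1045]
[0.4538 0.1763 0.126 ]
[0.508  0.0174 0.126 ]
```

View pics/wrist4.png

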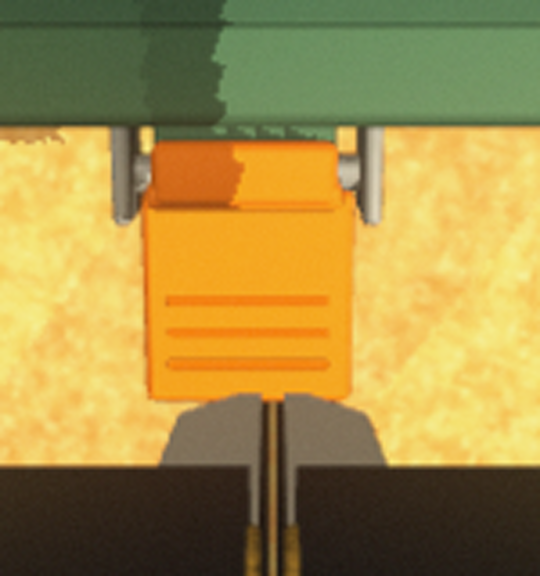

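The side and wrist views both suggest the visible fingertip sits about 20 mm above the reported TCP. I'll therefore go by contact force rather than height. I'll lean the tool 12° so its body stays away from the rising lid, centre it on the pad and come down slowly.

drive_tool(steps=[0.005,-0.002,0,0,4,0,-1,0.01,-0.004,0,0,8,0,-1,0.01,-0.004,0,0,12,0,-1,0.01,-0.004,0.006,0,12,0,-1,0.01,-0.004,0.012,0,12,0,-1,0.01,-0.004,0.016,0,12,0,-1,0.01,-0.004,0.016,0,12,0,-1])

```text
time: 3.1
ee_pos: [0.443, 0.086, 0.1139]
tcp_rot: [0.981, 0.163, 0.102, -0.017]
force: [0.7, 0.4, -0.6]
grip_width: 0.007
```

```bash
python3 - <<'E'
from cell import r, imaging
from h import *
c=imaging.camera("side"); cv2.imwrite("pics/side5.png",cv2.resize(c["color"][100:280,240:440,::-1],None,fx=2.8,fy=2.8,interpolation=cv2.INTER_CUBIC))
c=imaging.camera("wrist"); cv2.imwrite("pics/wrist5.png",cv2.resize(c["color"][130:290,200:350,::-1],None,fx=3.6,fy=3.6,interpolation=cv2.INTER_CUBIC))
s=r.get_state(); print(s["ee_pos"],s["force"],s["time"])
E
```

```text
[0.44327045 0.08608159 0.11431532] [ 0.33853477  0.27336852 -0.32011709] 3.2
```

View pics/side5.png

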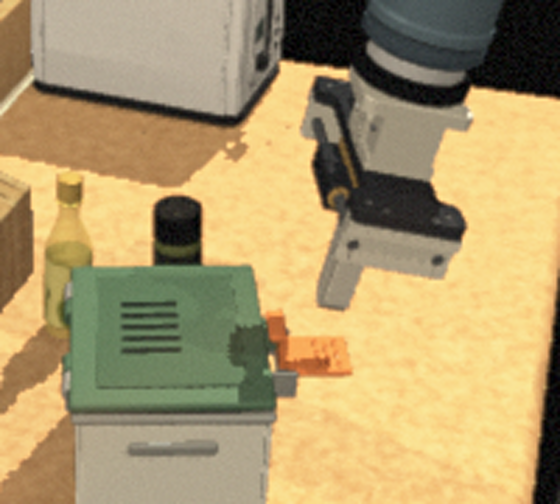

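View pics/wrist5.png

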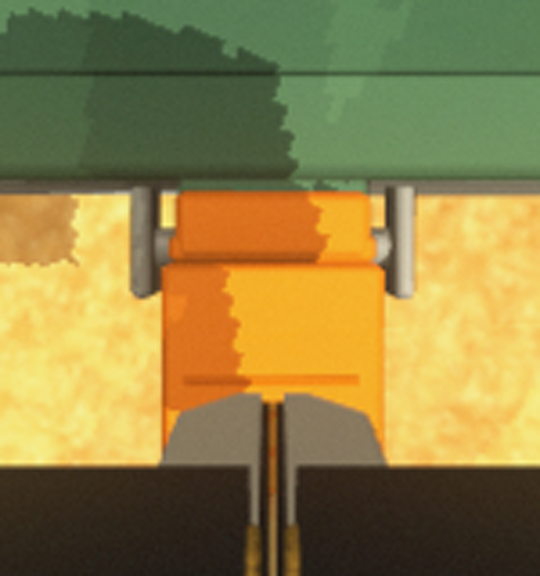

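Side view: the tip at zoom (333,305) is still above the pad at (320,355), with no contact yet. I'll continue straight down in small steps and read the force.

drive_tool(steps=[-0.0006,0,0.003,0,0,0,-1,-0.0012,0,0.006,0,0,0,-1,-0.0017,0,0.008,0,0,0,-1,-0.0021,0,0.01,0,0,0,-1,-0.0021,0,0.01,0,0,0,-1])

```text
time: 3.7
ee_pos: [0.4427, 0.086, 0.104]
tcp_rot: [0.981, 0.163, 0.103, -0.017]
force: [0.1, -0.1, -0.5]
grip_width: 0.007
```

drive_tool(steps=[-0.0004,0,0.002,0,0,0,-1,-0.0008,0,0.004,0,0,0,-1,-0.0013,0,0.006,0,0,0,-1,-0.0017,0,0.008,0,0,0,-1,-0.0017,0,0.008,0,0,0,-1])

```text
time: 4.2
ee_pos: [0.4427, 0.086, 0.0958]
tcp_rot: [0.981, 0.163, 0.103, -0.017]
force: [0.2, 0.1, -1.0]
grip_width: 0.002
```

```bash
python3 - <<'E'
from cell import r, imaging
from h import *
c=imaging.camera("side"); cv2.imwrite("pics/side6.png",cv2.resize(c["color"][100:280,240:440,::-1],None,fx=2.8,fy=2.8,interpolation=cv2.INTER_CUBIC))
s=r.get_state(); print(s["ee_pos"],s["force"],s["time"])
c=imaging.camera("wrist"); cv2.imwrite("pics/wrist6.png",cv2.resize(c["color"][130:290,200:350,::-1],None,fx=3.6,fy=3.6,interpolation=cv2.INTER_CUBIC))
E
```

```text
[0.44281439 0.08599183 0.09598635] [ 0.62988428 -0.91821901  0.69095787] 4.25
```

View pics/side6.png

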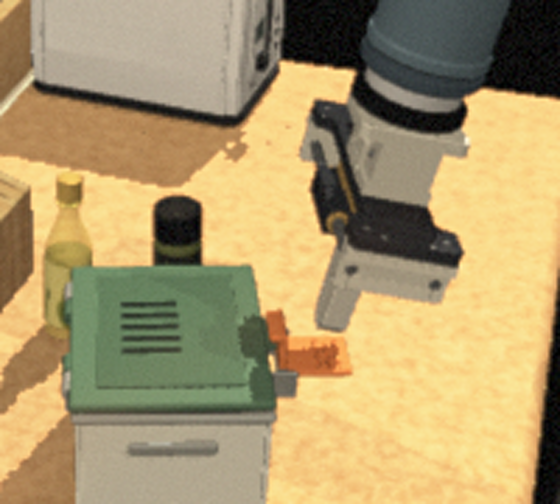

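View pics/wrist6.png

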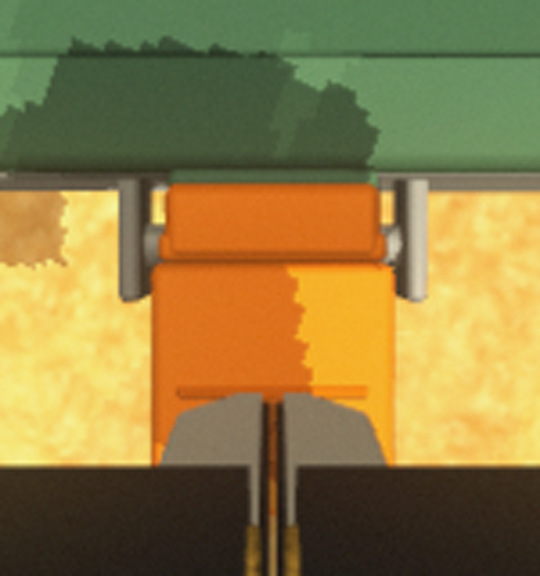

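The tip is at zoom (335,330) with the pad top at about 355, so roughly 15 mm remain. That confirms the visible tip is about 25 mm behind the reported TCP. I'll keep descending, with a 4 mm shift inward.

drive_tool(steps=[0.0035,0,0.003,0,0,0,-1,0.0031,0,0.005,0,0,0,-1,0.0027,0,0.007,0,0,0,-1,0.0022,0,0.009,0,0,0,-1,0.002,0,0.011,0,0,0,-1,0.002,0,0.011,0,0,0,-1])

```text
time: 4.9
ee_pos: [0.4467, 0.0874, 0.0855]
tcp_rot: [0.981, 0.163, 0.103, -0.017]
force: [0.1, 0.4, 0.2]
grip_width: 0.003
```

drive_tool(steps=[-0.0004,0,0.002,0,0,0,-1,-0.0008,0,0.004,0,0,0,-1,-0.001,0,0.005,0,0,0,-1,-0.001,0,0.005,0,0,0,-1])

```text
time: 5.3
ee_pos: [0.4469, 0.0873, 0.0805]
tcp_rot: [0.981, 0.163, 0.103, -0.017]
force: [-0.7, -0.9, -0.5]
grip_width: 0.007
```

```bash
python3 - <<'E'
from cell import r, imaging
from h import *
c=imaging.camera("side"); cv2.imwrite("pics/side7.png",cv2.resize(c["color"][100:280,240:440,::-1],None,fx=2.8,fy=2.8,interpolation=cv2.INTER_CUBIC))
s=r.get_state(); print(s["ee_pos"],s["force"],s["time"])
E
```

```text
[0.44697112 0.0873336  0.08064216] [ 0.52265095 -0.02133484  0.3178339 ] 5.35
```

View pics/side7.png

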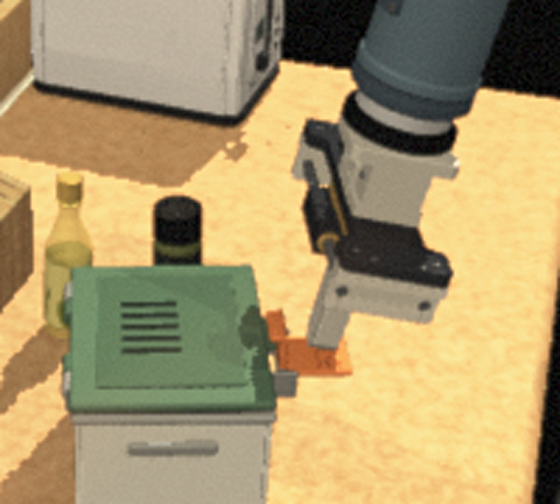

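The tip is now just over the pad at zoom (325,345). Now the press itself, slowly.

drive_tool(steps=[-0.0003,0,0.0015,0,0,0,-1,-0.0006,0,0.003,0,0,0,-1,-0.0009,0,0.0045,0,0,0,-1,-0.0012,0,0.006,0,0,0,-1,-0.0012,0,0.006,0,0,0,-1])

```text
time: 5.85
ee_pos: [0.447, 0.0874, 0.0744]
tcp_rot: [0.981, 0.163, 0.103, -0.017]
force: [-0.9, -0.7, 1.3]
grip_width: 0.006
```

drive_tool(steps=[-0.0003,0,0.0015,0,0,0,-1,-0.0006,0,0.003,0,0,0,-1,-0.0008,0,0.004,0,0,0,-1,-0.0008,0,0.004,0,0,0,-1])

```text
time: 6.25
ee_pos: [0.4469, 0.0873, 0.0703]
tcp_rot: [0.981, 0.163, 0.103, -0.017]
force: [-1.0, -1.0, 1.1]
grip_width: 0.007
```

```bash
python3 - <<'E'
from cell import r, imaging
from h import *
c=imaging.camera("side"); cv2.imwrite("pics/side8.png",cv2.resize(c["color"][100:280,240:440,::-1],None,fx=2.8,fy=2.8,interpolation=cv2.INTER_CUBIC))
s=r.get_state(); print(s["ee_pos"],s["force"],s["time"])
E
```

```text
[0.44695387 0.08740724 0.07037179] [-1.0409252  -0.48468525  1.05029624] 6.3
```

View pics/side8.png

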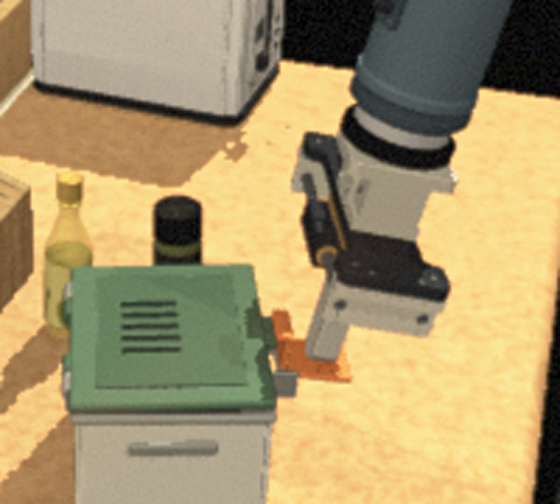

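The pad is in contact and tilting: its outer corner dropped from about 372 to 381 in the zoom. I'll press on.

drive_tool(steps=[-0.0003,0,0.0015,0,0,0,-1,-0.0006,0,0.003,0,0,0,-1,-0.0008,0,0.004,0,0,0,-1,-0.0008,0,0.004,0,0,0,-1])

```text
time: 6.7
ee_pos: [0.447, 0.0874, 0.0664]
tcp_rot: [0.981, 0.163, 0.103, -0.017]
force: [-3.2, -1.1, 6.2]
grip_width: 0.005
```

```bash
python3 - <<'E'
from cell import r, imaging
from h import *
c=imaging.camera("side"); cv2.imwrite("pics/side9.png",cv2.resize(c["color"][100:280,240:440,::-1],None,fx=2.8,fy=2.8,interpolation=cv2.INTER_CUBIC))
s=r.get_state(); print(s["ee_pos"],s["force"],s["time"])
E
```

```text
[0.44704821 0.08739128 0.06646136] [-4.64371803 -1.02932344  4.91130482] 6.75
```

View pics/side9.png

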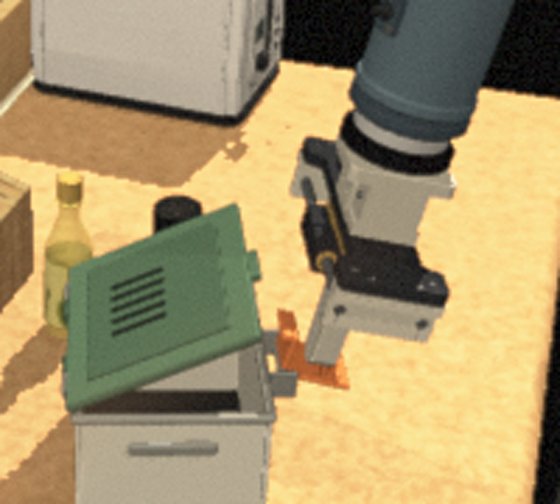

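The lid has sprung up, with its front edge around zoom (245,270). I'll let the tab go by withdrawing along the finger axis, then raise to just in front of the lid edge.

drive_tool(steps=[0,0,-0.01,0,0,0,-1,0,0,-0.025,0,0,0,-1,0,0,-0.045,0,0,0,-1,0.005,0,-0.065,0,0,0,-1,0.02,0,-0.077,0,0,0,-1,0.03,0,-0.077,0,0,0,-1,0.039,0,-0.077,0,0,0,-1,0.039,0,-0.077,0,0,0,-1])

```text
time: 7.55
ee_pos: [0.4688, 0.0949, 0.1494]
tcp_rot: [0.981, 0.163, 0.103, -0.017]
force: [-0.8, -0.7, -0.4]
grip_width: 0.002
```

```bash
python3 - <<'E'
from cell import r, imaging
from h import *
c=imaging.camera("side"); cv2.imwrite("pics/side10.png",cv2.resize(c["color"][60:260,240:440,::-1],None,fx=2.8,fy=2.8,interpolation=cv2.INTER_CUBIC))
s=r.get_state(); print(s["ee_pos"],s["force"],s["time"])
c=imaging.camera("wrist"); cv2.imwrite("pics/wrist10.png",c["color"][:,:,::-1])
E
```

```text
[0.46784866 0.09481612 0.14891206] [ 0.39473822 -0.11938984 -0.13055415] 7.6
```

View pics/side10.png

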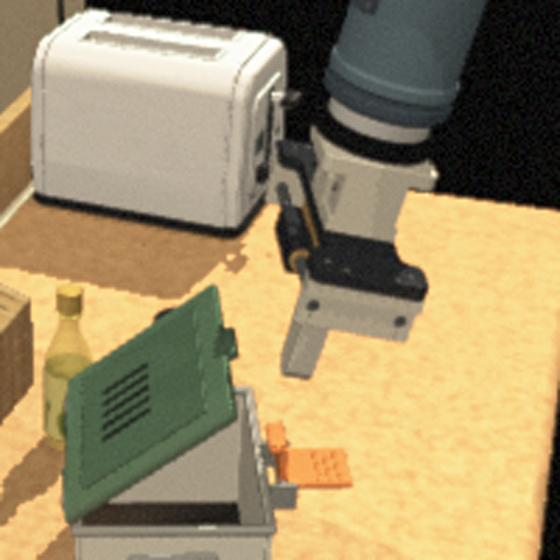

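View pics/wrist10.png

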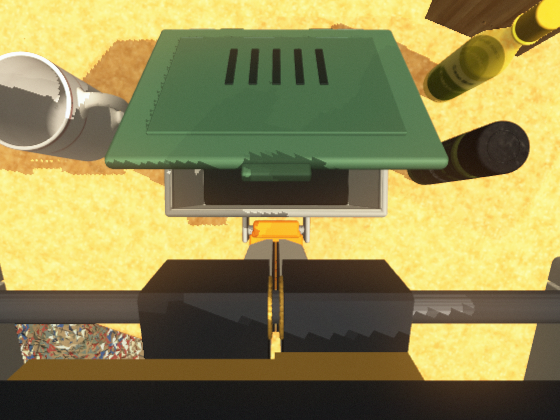

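The tab is back at rest. The lip is at zoom (235,345) and the fingertip at (297,372), below and in front of the lid edge, with the lid centred on the fingers in the wrist view. First half of the push, going back and up:

drive_tool(steps=[0.01,0,0.002,0,0,0,-1,0.02,0,0.004,0,0,0,-1,0.03,0,0.005,0,0,0,-1,0.04,0,0.005,0,0,0,-1,0.05,0,0.002,0,0,0,-1,0.06,0,-0.001,0,0,0,-1,0.07,0,-0.004,0,0,0,-1,0.08,0,-0.007,0,0,0,-1,0.09,0,-0.009,0,0,0,-1,0.1,0,-0.011,0,0,0,-1,0.1,0,-0.011,0,0,0,-1])

```text
time: 8.75
ee_pos: [0.5602, 0.1258, 0.1822]
tcp_rot: [0.981, 0.163, 0.104, -0.017]
force: [-0.0, 0.3, 0.3]
grip_width: 0.009
```

```bash
python3 - <<'E'
from cell import r, imaging
from h import *
c=imaging.camera("side"); cv2.imwrite("pics/side11.png",cv2.resize(c["color"][60:260,220:420,::-1],None,fx=2.8,fy=2.8,interpolation=cv2.INTER_CUBIC))
s=r.get_state(); print(s["ee_pos"],s["force"],s["time"])
E
```

```text
[0.55910931 0.12566992 0.18155775] [-0.71053984 -0.14589354  0.27289441] 8.8
```

View pics/side11.png

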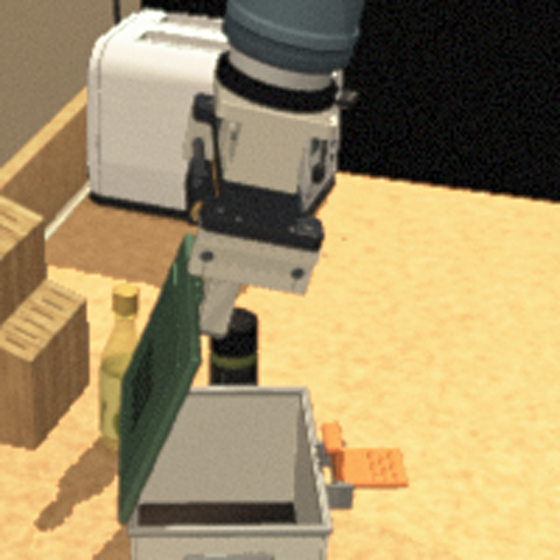

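The lid is nearly upright and the finger is on its underside, with no notable force. Continuing past vertical:

drive_tool(steps=[0.01,0,0,0,0,0,-1,0.02,0,0,0,0,0,-1,0.031,0,0,0,0,0,-1,0.041,0,0.001,0,0,0,-1,0.051,0,0.002,0,0,0,-1,0.058,0,0.005,0,0,0,-1,0.064,0,0.007,0,0,0,-1,0.07,0,0.009,0,0,0,-1,0.075,0,0.01,0,0,0,-1,0.075,0,0.01,0,0,0,-1])

```text
time: 9.8
ee_pos: [0.6304, 0.1501, 0.1871]
tcp_rot: [0.981, 0.163, 0.103, -0.017]
force: [-0.5, -0.3, 0.8]
grip_width: 0.008
```

```bash
python3 - <<'E'
from cell import r, imaging
from h import *
c=imaging.camera("side"); cv2.imwrite("pics/side12.png",cv2.resize(c["color"][60:260,200:400,::-1],None,fx=2.8,fy=2.8,interpolation=cv2.INTER_CUBIC))
s=r.get_state(); print(s["ee_pos"],s["force"],s["time"])
E
```

```text
[0.6300344  0.15004024 0.18711151] [-0.60328485  0.48932357  1.21637723] 9.85
```

View pics/side12.png

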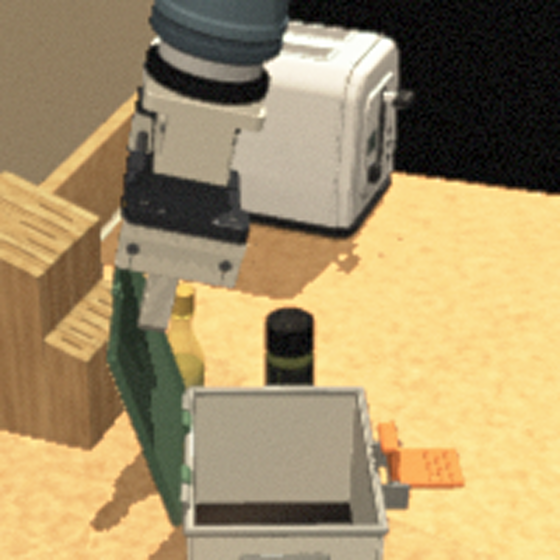

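The lid is leaning back past upright. I'll nudge on in small steps until the stop shows in the force.

drive_tool(steps=[0.002,0,0,0,0,0,-1,0.004,0,0.001,0,0,0,-1,0.006,0,0.001,0,0,0,-1,0.006,0,0.001,0,0,0,-1])

```text
time: 10.25
ee_pos: [0.6358, 0.1519, 0.1876]
tcp_rot: [0.981, 0.163, 0.103, -0.017]
force: [0.1, 0.6, -0.6]
grip_width: 0.007
```

drive_tool(steps=[0.002,0,0,0,0,0,-1,0.004,0,0.001,0,0,0,-1,0.005,0,0.001,0,0,0,-1,0.005,0,0.001,0,0,0,-1])

```text
time: 10.65
ee_pos: [0.638, 0.1528, 0.1869]
tcp_rot: [0.981, 0.163, 0.1, -0.017]
force: [-8.4, -4.5, 2.8]
grip_width: 0.003
```

```bash
python3 - <<'E'
from cell import r, imaging
from h import *
c=imaging.camera("side"); cv2.imwrite("pics/side13.png",cv2.resize(c["color"][60:260,200:400,::-1],None,fx=2.8,fy=2.8,interpolation=cv2.INTER_CUBIC))
s=r.get_state(); print(s["ee_pos"],s["force"],s["time"])
C=np.array([.542,.1175]); a=np.radians(18.9); ex=np.array([np.cos(a),np.sin(a)]); ey=np.array([-ex[1],ex[0]])
for th in (1.57,1.7,1.8,1.9):
    print(th,[( (proj(c,np.r_[C+(.068-.135*np.cos(th))*ex+y*ey,.118+.135*np.sin(th)])-[200,60])*2.8).round(0) for y in (.085,-.085)])
print([((proj(c,np.r_[C+.068*ex+y*ey,.118])-[200,60])*2.8).round(0) for y in (.085,-.085)])
E
```

```text
[0.63796002 0.15277376 0.18692286] [-9.46034632 -3.32694846  4.4785911 ] 10.7
1.57 [array([180., 344.]), array([183., 218.])]
1.7 [array([151., 346.]), array([158., 219.])]
1.8 [array([128., 349.]), array([139., 223.])]
1.9 [array([107., 355.]), array([120., 227.])]
[array([182., 522.]), array([185., 381.])]
```

View pics/side13.png

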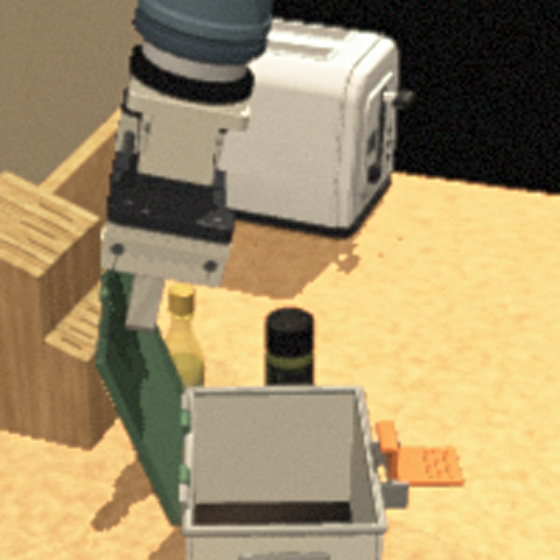

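There is about 10 N at the stop, and the lid edge at zoom (100,362) matches the 1.9 rad prediction of (107,355). Now I'll withdraw forwards, then up and clear.

drive_tool(steps=[-0.005,0,-0.001,0,0,0,-1,-0.015,0,-0.003,0,0,0,-1,-0.03,0,-0.006,0,0,0,-1,-0.05,0,-0.015,0,0,0,-1,-0.07,0,-0.04,0,0,0,-1,-0.1,0,-0.07,0,0,0,-1,-0.13,0,-0.1,0,0,0,-1,-0.16,0,-0.12,0,0,0,-1,-0.19,0,-0.13,0,0,0,-1,-0.21,0,-0.13,0,0,0,-1,-0.21,0,-0.13,0,0,0,-1])

```text
time: 11.8
ee_pos: [0.4186, 0.078, 0.2713]
tcp_rot: [0.981, 0.163, 0.104, -0.017]
force: [0.6, 0.0, 0.1]
grip_width: 0.008
```

```bash
python3 - <<'E'
from cell import r, imaging
from h import *
c=imaging.camera("side"); cv2.imwrite("pics/side14.png",cv2.resize(c["color"][60:260,200:400,::-1],None,fx=2.8,fy=2.8,interpolation=cv2.INTER_CUBIC))
t=imaging.camera("top"); cv2.imwrite("pics/top14.png",t["color"][:,:,::-1])
s=r.get_state(); print(s["ee_pos"],s["force"],s["time"],s["dq"])
E
```

```text
[0.42095687 0.07823189 0.27155034] [-0.56635036 -0.61744523 -0.05988259] 11.9 [ 1.01478004e-02  2.97180456e-02 -2.11763256e-02  5.64515614e-05
  3.91504871e-04 -4.84634866e-05]
```

View pics/side14.png

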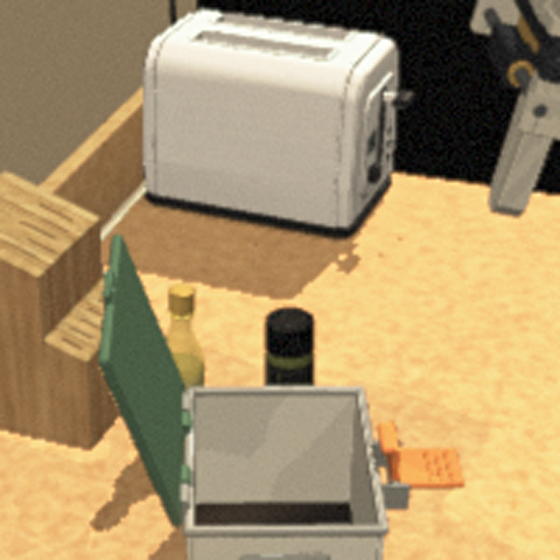

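View pics/top14.png

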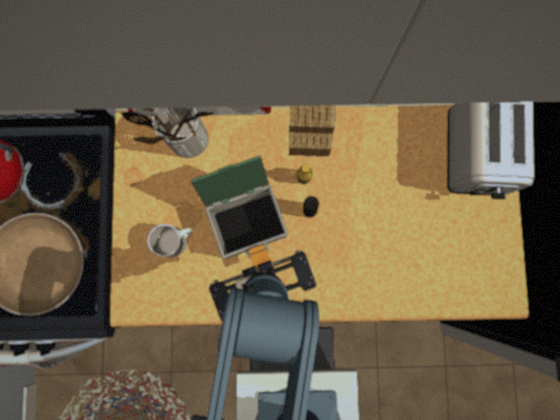

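The lid stands open at its stop: corners at zoom (103,362) and (120,238), against (107,355) and (120,227) predicted for 1.9 rad. The tab is level. In the top view the mug, jar and bottle are at the same pixels as at the start, and the arm is clear.

```bash
python3 -c "
from cell import r
print(r.hand_in()); s=r.get_state(); print(s['time'],s['force'])"
```

```text
the job is handed in; nothing more can be done
None
the job is handed in; nothing more can be done
```

The caddy is open and I handed the job in at about 11.9 s; the hand-in reported no verdict. I pressed the tab with the shut fingers until the lid sprang up and let the tab go. I then pushed the lid over until about 10 N showed it was on its stop, and withdrew.

**Last checks (images before hand-in):**
- **Lid:** it stays open after the arm left, with its corners within about 11 px in the 2.8x zoom of where 1.9 rad puts them.
- **Tab:** back at rest.
- **Caddy, mug, jar and bottle:** no visible shift in the top view.
- **Arm:** about 0.27 m up, in front of the caddy, touching nothing; force readings were only noise.

**What disagreed:**
- **Fingertip:** the visible fingertip sat about 25–30 mm behind the reported TCP. The side and wrist views both showed it, and the late contact confirmed it, so I pressed by force and pictures instead of height.
- **Side camera:** its ray to the lid's front corner landed 6–9 mm off in y from the top and wrist views. Those two agreed to about 2–5 mm.

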